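Weigh out a kit of three cored housings and hang it on the balance

ROBOT

A 7-joint arm with a two-finger parallel gripper is mounted at the origin on the work surface. World frame = base frame: x ahead of the robot, y to its left, z up, the work surface at z = 0. Lengths are in m, angles in rad, forces in N, time in s.
With the tool pointing down it reaches from about 0.4 to 0.925 m from the base axis. Payload 4.1 kg.
Tool frame: the origin (TCP) lies midway between the tips of the shut fingers; the grasp point (between the pads) lies 19 mm behind it; z points along the fingers, y is the direction in which the jaws open and shut (so a half turn about z gives the same grasp; the last joint's range is limited). The gripper opens to 85 mm and grips with 20 to 120 N. Pads are 22 mm wide; open, the fingers measure 114 mm over their backs; the gripper's body (76 mm by 85 mm) begins 54 mm behind the grasp point. The pads swing forward as they close: fully open they stand 13 mm farther back than shut.
Start: joints at [1.039, 0.398, 0.045, 1.537, -0.019, 1.207, -0.051], TCP at [0.273, -0.59, 0.231] pointing down, gripper open.
Joint ranges: [-2.82, 2.82], [-0.49, 2.23], [-1.37, 1.46], [0, 2.46], [-1.36, 4.5], [0.23, 2], [-2.94, 2.94]. Speed limits (rad/s): [2.57, 2.57, 3.14, 3.14, 3.14, 3.14, 3.14].

INTERFACE

Orientations are given as a rotation vector (axis times angle).
In Python, from bench import ctrl gives the robot as it stands. The module is installed in compiled form; this text tells all that it offers.
- The arm moves only by the tool arm_command, never from a script. Its argument "steps" is a list of rows, each a list of 3 entries, a list of its own where there are three numbers: the shift along the tool's x, y, z in cm, then the turn, a rotation vector about the tool's x, y, z in rad, then the finger opening in cm, from 0 to 8.54. A call has 1 to 5 rows; each row is the pose to reach, as a shift and turn from the pose measured when the call began, along the tool's axes at that moment; what a row does not reach only later rows make up. A row lasts 1/8 s, in which the tool goes at most 62.5 mm and 10.7 degrees, less where a joint would pass 70% of its speed; a pose out of reach is approached as far as the arm can. A call with a gripper value outside its range is refused whole. The fingers move at their own pace and stop on an object; "newtons" is the grip in N (left out, the last holds). Time passes only in rows, so rows that repeat a pose let the fingers close. It gives the time, the measured TCP pose, the force and the opening at its end, in the units of the state.
- ctrl.sense(): the state, without advancing time (a new reading comes with each control period).
- ctrl.get_image(name): name is "scene" or "top" or "wrist"; returns the picture (384x512x3 uint8, red, green, blue); there is no depth.
- ctrl.camera_model(name): a dict with "vertical_fov" (degrees; the focal length in pixels is half the picture's height over the tangent of half this angle, whatever the lens; pixels are square), "cx", "cy" (the principal point, pixels), "R" (3x3) and "t" (3): a world point X has camera coordinates R X + t. Camera axes: x right, y down, z forward; pixel columns grow to the right and rows downward; lengths in m; the calibration is good to about 2 mm. A picture is of the moment at which its call begins: read the wrist's pose just before it. camera_model takes no time and is no camera call; for the wrist camera it gives the pose at the moment of the call.
- ctrl.finish_job(): hands the job in, once; it reports no verdict.
The state is a dict: "clock": time; "joint_pos": joint angles; "joint_velocities": joint speeds; "effort": joint torques, N m; "ee_pos": TCP position; "eef_rot": TCP orientation; "contact_force": force on the tool from outside, world axes, zero at the start; "ft_torque": the same for the moment, N m; "grip_width": finger opening in m.
Only numpy, scipy, OpenCV 4.12 (cv2) and the standard library are available. Lean on these libraries where they do the work, as an engineer would, in place of code of your own. Each camera call takes 0.05 s, during which the arm holds its last target. There are 200 camera calls.

TASK

Three of the five look-alike green housings hold a steel core and are clearly heavier in the hand (about 240 g against 60 g): stand exactly those three upright in the blue basket and leave the two light ones standing upright on the bench. Then hang the basket by its handle bar on both hooks of the spring balance, lowering it gently so that the balance never runs down to its bottom stop, and leave it hanging freely and nearly still; do not push the screwdriver, the file or the yellow connector about.

Things in the scene. Friction and masses are not known exactly. Their poses are not given: they have to be found in the camera images.
- housing_a: closed mint-green octagonal plastic housing, 48 mm across flats (facing its x, y and every 45 degrees), 40 mm up; above it a round cap, 45 mm across, to the full height of 55 mm. Origin: centre of its underside, z up. Of five look-alikes three hold a loose steel core (240 g in all), two a plastic blank (60 g); which ones changes every time, only weight tells
- housing_b: another such housing, the same in looks and size as housing_a; weight to be felt
- housing_c: another such housing, the same in looks and size as housing_a; weight to be felt
- housing_d: another such housing, the same in looks and size as housing_a; weight to be felt
- housing_e: another such housing, the same in looks and size as housing_a; weight to be felt
- basket: open blue basket, 260 mm (x) by 250 mm (y), walls 25 mm high, floor and walls 4 mm thick, 220 g; origin: centre of its underside. A fixed arch of 10 mm round steel bar stands over its middle: uprights at y = +-123 mm, x = 0, joined by a straight bar along y at z = 125 mm. Housings go in on either side of the bar, about 70 to 95 mm from it, not all on one side, or it tips
- bar (a point): middle of the basket's handle bar, on the axis of the bar; y runs along the bar, z up
- balance: grey spring balance fixed to the bench; origin on the bench below the hook seats, x points from the hooks to its column. Along x the column (70 mm wide, 245 mm high) starts at 187 mm, its base plate (180 mm wide, 18 mm high) at 155 mm
- seat (a point): midway between the seats of the two hooks, moving with them, 210 mm above the bench unloaded; axes as balance. Hooks: 8 mm round bar at y = +-45 mm, free between; from the column at z = 20 mm, dipping at x = 22 to 8 mm to the seat (z = 0, 16 mm long in x), then up to tips at x = -22, z = 18 mm. A 10 mm bar along y in both seats has its axis at z = 9 mm
- yoke (a joint): how far the hooks have sunk on the spring, m: 0 unloaded, about 0.0307 per kg hung; bottom stop at 0.045
- screwdriver: screwdriver with a green handle lying on the bench; bystander, leave it alone
- file: file about 260 mm long with a black handle, lying behind the basket; bystander, leave it alone
- plug: small yellow connector, 30 x 22 x 18 mm, lying near the housings; bystander, leave it alone
Not all that is in view belongs to the job. Leave any orange look-alike of the housing_a alone. What is shaped like the housing_d but black is not meant.

How it is judged:
By the outcome, as a careful person would: the job done as asked, in the order asked, and still so for the second after the job is handed in, with the robot touching nothing.
It also fails if it takes over 72 s, if anything falls off the work surface, if the arm or the gripper's body presses on something with over 40 N, if the wrist force passes 120 N, or if a joint passes its speed limit or range.

## Working session

There is one attempt and no reset: what is moved stays moved. The work goes in short steps, Python scripts to look and compute and a tool call to move; the robot and the scene stay as the last step left them, time stands still between calls to the robot, and variables do not carry over. Pictures are saved under pics/ and viewed, about 8 in all and at most 12, crops included, and the job is handed in when it is done.

Besides the shell and the picture viewer there is one more tool, called as name(argument=value, ...) on one line, values as JSON. arm_command: Moves the arm, as the interface text tells. Its arguments: {"type":"object","properties":{"steps":{"type":"array","items":{"type":"array"}},"newtons":{"type":"number"}},"required":["steps"]}

```bash
mkdir -p pics
python3 - <<'E'
from bench import ctrl
import cv2,numpy as np
print(ctrl.sense())
for n in ("scene","top"):
    m=ctrl.camera_model(n);print(n,m)
    im=ctrl.get_image(n)[:,:,::-1]
    cv2.imwrite(f"pics/{n}0.png",cv2.resize(im,(800,600),interpolation=cv2.INTER_CUBIC)); cv2.imwrite(f"pics/{n}0raw.png",im)
E
```

```text
{'clock': 0.0, 'joint_pos': array([ 1.03899217,  0.39919905,  0.04502767,  1.5379203 , -0.01868975,
        1.20689829, -0.05071054]), 'joint_velocities': array([-6.81895554e-04, -1.54315517e-04, -5.34820869e-05,  3.45375997e-04,
       -2.40618947e-03,  6.37256482e-04, -4.18966344e-04]), 'effort': array([-2.56761865e-05, -4.75118494e+01,  1.36484262e+00, -2.54215604e+01,
        1.16259625e-02,  9.41049453e-03,  2.78331078e-05]), 'ee_pos': array([ 0.27236562, -0.5894623 ,  0.23024086]), 'eef_rot': array([-3.06640600e+00, -6.74309966e-01,  8.96813010e-04]), 'contact_force': array([-1.02082366, -0.16959101,  0.30237721]), 'ft_torque': array([ 0.01137088, -0.01438777,  0.01895277]), 'grip_width': 0.08531363608464529}
scene {'vertical_fov': 46.49723756440823, 'cx': 254.736451670612, 'cy': 188.0957164191531, 'R': array([[-0.89026002,  0.45487899,  0.02285158],
       [ 0.22882834,  0.49010186, -0.84109319],
       [-0.39379522, -0.74356256, -0.5404073 ]]), 't': array([ 0.4742629 , -0.00950265,  1.61145327])}
top {'vertical_fov': 47.56246940655668, 'cx': 255.97746087411616, 'cy': 197.05136101023555, 'R': array([[ 0.02646132, -0.99955895, -0.01347973],
       [-0.99691913, -0.02539062, -0.07421291],
       [ 0.07383792,  0.01540197, -0.99715131]]), 't': array([0.02698309, 0.56141024, 1.22019295])}
```

View pics/scene0.png

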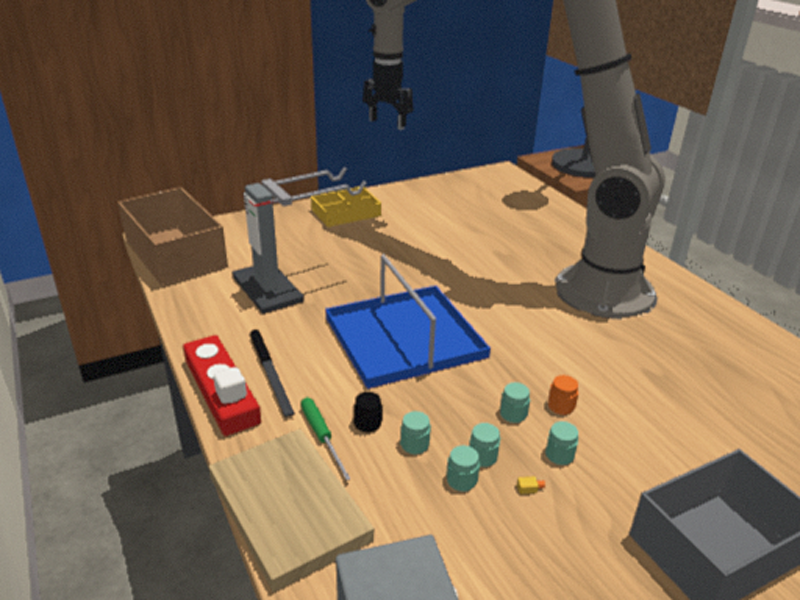

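View pics/top0.png

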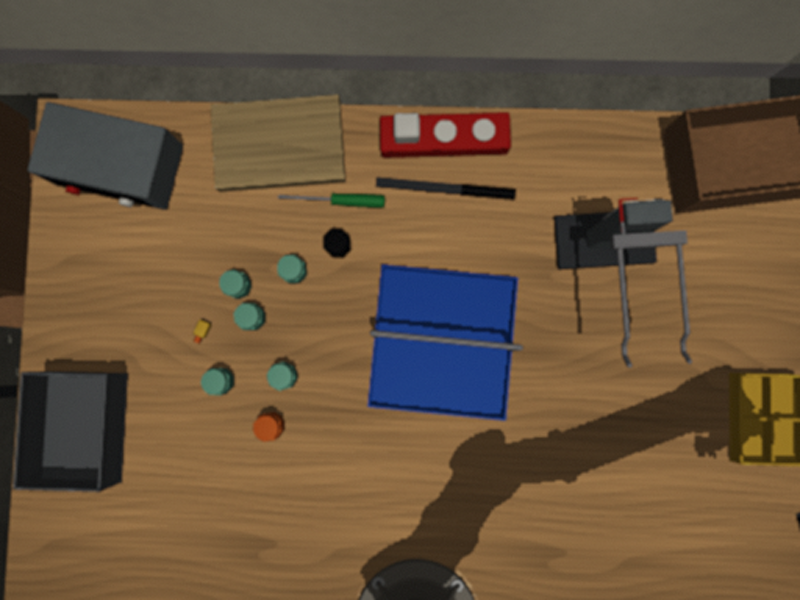

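The top view (800x600 scale) shows five green candidates at about (234,282), (291,267), (248,316), (216,380) and (281,375). All five fit the mint-green description. The orange look-alike (268,427) and the black one (337,242) are excluded. The basket is at (445,340) and the hooks are at about (626,358) and (686,355).

```bash
cat > h.py <<'E'
import numpy as np,cv2
from scipy.spatial.transform import Rotation as Ro
def ray(m,u,v):
    f=192/np.tan(np.radians(m["vertical_fov"])/2)
    d=m["R"].T@np.array([(u-m["cx"])/f,(v-m["cy"])/f,1]); return -m["R"].T@m["t"],d
def onz(m,p,z):
    c,d=ray(m,*p); return c+d*(z-c[2])/d[2]
def tri(rays):
    A=np.zeros((3,3));b=np.zeros(3)
    for c,d in rays:
        d=d/np.linalg.norm(d);P=np.eye(3)-np.outer(d,d);A+=P;b+=P@c
    return np.linalg.solve(A,b)
def blobs(im,lo,hi,amin=60):
    k=cv2.inRange(cv2.cvtColor(im,cv2.COLOR_BGR2HSV),lo,hi)
    n,l,s,c=cv2.connectedComponentsWithStats(k)
    return [(c[i],s[i]) for i in range(1,n) if s[i][4]>amin],k
E
python3 - <<'E'
from bench import ctrl
from h import *
np.set_printoptions(precision=4,suppress=True)
mt,ms=ctrl.camera_model("top"),ctrl.camera_model("scene")
T,S=[cv2.imread(f"pics/{n}0raw.png") for n in("top","scene")]
print("tool R\n",Ro.from_rotvec(ctrl.sense()["eef_rot"]).as_matrix())
bt,_=blobs(T,(70,60,60),(95,255,255)); bs,_=blobs(S,(70,60,60),(95,255,255))
for c,s in bt: print("T",c,s,onz(mt,c,.03))
for c,s in bs: print("S",c,s,onz(ms,c,.03))
_,k=blobs(T,(105,150,60),(125,255,255))
cs=max(cv2.findContours(k,0,2)[0],key=cv2.contourArea); r=cv2.minAreaRect(cs); print("basket",r)
for p in cv2.boxPoints(r): print(p,onz(mt,p,.025))
print(onz(mt,r[0],.025))
a=cv2.resize(T[130:270,225:345],None,fx=5,fy=4.2,interpolation=2)
b=cv2.resize(T[125:245,345:455],(480,524),interpolation=2)
a=cv2.resize(T[160:275,230:460],None,fx=3.45,fy=3.45,interpolation=2)
cv2.imwrite("pics/crop1.png",a)
E
```

```text
tool R
 [[ 0.9077  0.4195 -0.0009]
 [ 0.4195 -0.9077  0.0015]
 [-0.0001 -0.0017 -1.    ]]
T [186.2217 171.6087] [178 163  17  18 230] [0.6274 0.2419 0.03  ]
T [149.441  181.0349] [141 173  18  17 229] [0.5978 0.3457 0.03  ]
T [158.9958 202.0678] [150 194  18  17 236] [0.5386 0.3158 0.03  ]
T [179.8455 240.4045] [172 232  18  17 220] [0.4321 0.2524 0.03  ]
T [138.0087 243.8652] [129 236  18  16 230] [0.4193 0.37   0.03  ]
S [329.3204 257.3232] [321 245  18  25 362] [0.4341 0.2578 0.03  ]
S [265.5049 276.5468] [257 264  18  26 406] [0.6284 0.2474 0.03  ]
S [302.5464 292.2315] [287 271  33  43 851] [0.571  0.3368 0.03  ]
S [359.5271 283.1765] [350 270  20  27 425] [0.4213 0.3739 0.03  ]
basket ((281.1031188964844, 241.45382690429688), (87.25302124023438, 44.19417953491211), 5.630683422088623)
[235.519  259.1638] [0.3837 0.0944 0.025 ]
[239.8552 215.1829] [0.5076 0.0858 0.025 ]
[326.6872 223.7438] [ 0.4898 -0.1599  0.025 ]
[322.3511 267.7248] [ 0.3666 -0.1496  0.025 ]
[ 0.4367 -0.0326  0.025 ]
```

View pics/crop1.png

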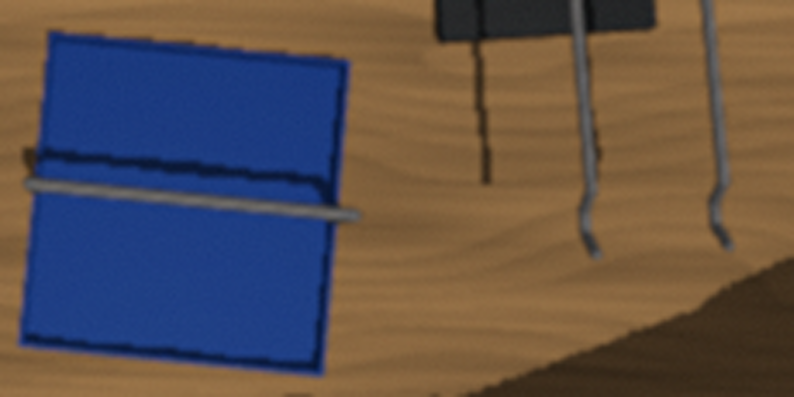

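The crop shows the bar ends at (28,183) and (357,216). The left hook's dip start and tip are at (590,188) and (597,255), the right hook's at (724,180) and (728,246). The basket rim corners are (50,33), (348,60), (322,374) and (20,344).

Run:
```python
from bench import ctrl
from h import *
np.set_printoptions(precision=4,suppress=True)
mt,ms=ctrl.camera_model("top"),ctrl.camera_model("scene")
P=lambda x,y,z:onz(mt,(230+(x+.5)/3.45-.5,160+(y+.5)/3.45-.5),z)
A,B=P(28,183,.125),P(357,216,.125);print("bar",A,B,(A+B)/2,np.linalg.norm(A-B),"dir",np.degrees(np.arctan2(-(B-A)[0],-(B-A)[1])))
C=[P(*q,.025) for q in((50,33),(348,60),(322,374),(20,344))];print("rim",np.array(C),np.mean(C,0))
print("rim x-dir deg",np.degrees(np.arctan2((C[0]-C[3])[1],(C[0]-C[3])[0])),np.degrees(np.arctan2((C[1]-C[2])[1],(C[1]-C[2])[0])))
L=[P(590,188,.23),P(597,255,.228)];R=[P(724,180,.23),P(728,246,.228)]
print("hooks",L,R);m=np.mean(L+R,0);print("seat",m, np.mean(L,0)-np.mean(R,0))
print("arm dir",P(578,10,.23)-P(590,188,.23),P(709,5,.23)-P(724,180,.23))
S=cv2.imread("pics/scene0raw.png");T=cv2.imread("pics/top0raw.png")
# basket at 2 z's triangulate check housings
bt,_=blobs(T,(70,60,60),(95,255,255)); bs,_=blobs(S,(70,60,60),(95,255,255))
for i,j in((0,1),(3,0),(4,3)): print(tri([ray(mt,*bt[i][0]),ray(ms,*bs[j][0])]))
cv2.imwrite("pics/crop2.png",cv2.resize(S[60:200,140:290],(750,560),interpolation=2)[:,:])
```

```text
bar [0.5108 0.0863 0.125 ] [ 0.4924 -0.1617  0.125 ] [ 0.5016 -0.0377  0.125 ] 0.2486836585660595 dir 4.235829096743164
rim [[ 0.639   0.0774  0.025 ]
 [ 0.6227 -0.1688  0.025 ]
 [ 0.3657 -0.1513  0.025 ]
 [ 0.3832  0.0946  0.025 ]] [ 0.5026 -0.0371  0.025 ]
rim x-dir deg -3.8412215225303075 -3.8985649735333703
hooks [array([ 0.5134, -0.3027,  0.23  ]), array([ 0.4681, -0.3082,  0.228 ])] [array([ 0.5213, -0.3935,  0.23  ]), array([ 0.4765, -0.3968,  0.228 ])]
seat [ 0.4948 -0.3503  0.229 ] [-0.0081  0.0897  0.    ]
arm dir [0.1222 0.0084 0.    ] [0.12   0.0097 0.    ]
[0.6271 0.2431 0.0258]
[0.4314 0.2536 0.0256]
[0.4189 0.3712 0.0265]
```

View pics/crop2.png

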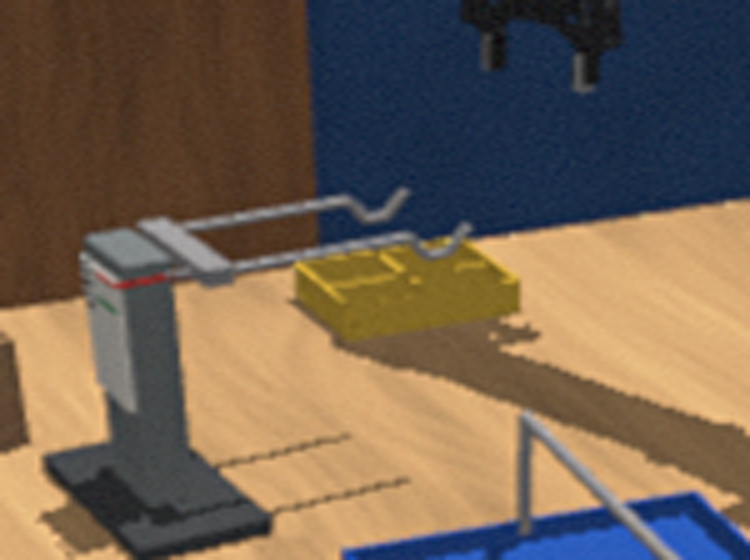

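Measured so far:
- **Housings:** H1 (.627,.243), H2 (.597,.347), H3 (.538,.317), H4 (.4315,.2535), H5 (.419,.371).
- **Basket:** (.502,-.0375), yaw -4°.
- **Seat:** (.495,-.350), yaw +4.6°.

Next I move across towards H4.

arm_command(steps=[[[10, -8, -9], [0, 0, 0.433], 7.0], [[39.4, -35.7, -9], [0, 0, 0.433], 7.0], [[39.4, -35.7, -9], [0, 0, 0.433], 7.0], [[39.4, -35.7, -9], [0, 0, 0.433], 7.0], [[39.4, -35.7, -9], [0, 0, 0.433], 7.0]])

```text
clock: 0.72
ee_pos: [0.3912, -0.313, 0.2948]
eef_rot: [-3.14, -0.0, 0.002]
contact_force: [1.6, -0.4, 0.1]
grip_width: 0.0698
```

```bash
cat >> h.py <<'E'
def to(s,target,yaw=0.):
    "shift (cm) and turn for a tool-down pose with tool x at yaw"
    R=Ro.from_rotvec(s["eef_rot"]); G=Ro.from_euler('z',yaw)*Ro.from_rotvec([np.pi,0,0])
    return np.round(100*R.inv().apply(np.array(target)-s["ee_pos"]),1),np.round((R.inv()*G).as_rotvec(),3)
E
python3 - <<'E'
from bench import ctrl
from h import *
np.set_printoptions(precision=4,suppress=True)
s=ctrl.sense();m=ctrl.camera_model("wrist")
R=Ro.from_rotvec(s["eef_rot"])
print(s["clock"],s["ee_pos"],s["contact_force"],"cam in tool",R.inv().apply(-m["R"].T@m["t"]-s["ee_pos"]))
print(to(s,(.44,.1,.3)),to(s,(.4315,.2535,.15)))
E
```

```text
0.725 [ 0.3912 -0.313   0.2948] [ 1.6387 -0.3565  0.1403] cam in tool [ 0.0667  0.0013 -0.1414]
(array([  4.9, -41.3,  -0.5]), array([-0.002,  0.001,  0.   ])) (array([  4. , -56.6,  14.6]), array([-0.002,  0.001,  0.   ]))
```

arm_command(steps=[[[2, -28, 5], [0, 0, 0], 7.0], [[2, -28, 5], [0, 0, 0], 7.0], [[2, -28, 5], [0, 0, 0], 7.0], [[2, -28, 5], [0, 0, 0], 7.0], [[2, -28, 5], [0, 0, 0], 7.0]])

```text
clock: 1.35
ee_pos: [0.4105, -0.0298, 0.2446]
eef_rot: [-3.14, -0.006, 0.003]
contact_force: [-0.3, -1.3, 0.0]
grip_width: 0.0699
```

arm_command(steps=[[[2, -28.6, 10], [0, 0, 0], 7.0], [[2, -28.6, 10], [0, 0, 0], 7.0], [[2, -28.6, 10], [0, 0, 0], 7.0], [[2, -28.6, 10], [0, 0, 0], 7.0], [[2, -28.6, 10], [0, 0, 0], 7.0]])

```text
clock: 1.98
ee_pos: [0.429, 0.2582, 0.1443]
eef_rot: [-3.14, -0.006, 0.003]
contact_force: [1.1, 0.3, 0.6]
grip_width: 0.0702
```

Run:
```python
from bench import ctrl
from h import *
np.set_printoptions(precision=4,suppress=True)
s=ctrl.sense();m=ctrl.camera_model("wrist")
im=ctrl.get_image("wrist")[:,:,::-1]; cv2.imwrite("pics/w1.png",cv2.resize(im,(800,600)))
b,_=blobs(im,(70,60,60),(95,255,255))
for c,q in b: print(c,q,onz(m,c,.04))
print(s["clock"],s["ee_pos"],s["contact_force"],to(s,(.4315,.2535,.006)))
```

```text
[155.8362  12.5541] [ 122    0   61   33 1386] [0.5767 0.3396 0.04  ]
[185.5859  65.8899] [ 157   32   59   67 2898] [0.5381 0.3186 0.04  ]
[259.3626 186.4838] [ 237  159   46   56 1848] [0.4354 0.2569 0.04  ]
[140.0551 197.5547] [ 110  170   62   57 2522] [0.4241 0.3691 0.04  ]
1.975 [0.429  0.2582 0.1443] [1.067  0.2538 0.6264] (array([ 0.3,  0.5, 13.8]), array([-0.002,  0.002,  0.004]))
```

View pics/w1.png

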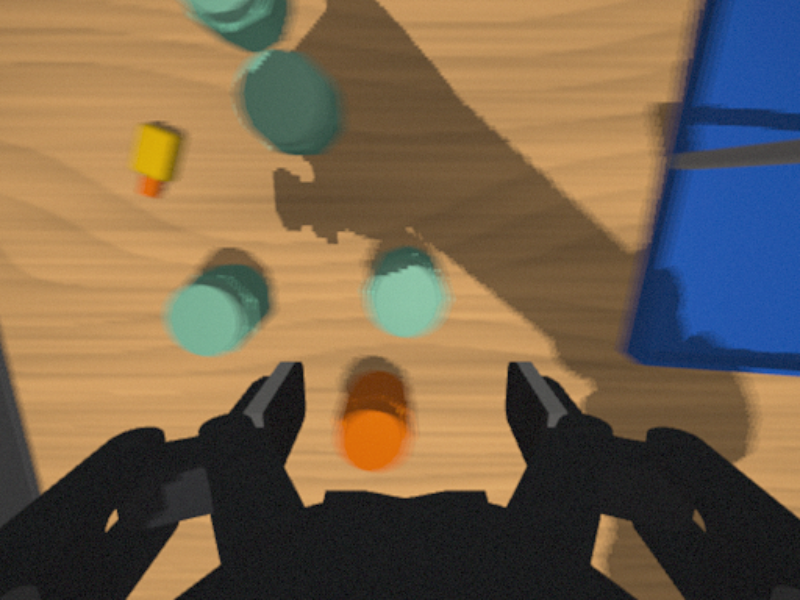

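The wrist view shows H4 at (407,290) between the fingers, the orange one at (375,430) and the plug at (157,152). I descend on H4, grip and lift.

arm_command(steps=[[[0.3, 0.4, 5], [0, 0, 0], 7.0], [[0.3, 0.4, 10], [0, 0, 0], 7.0], [[0.3, 0.4, 13.8], [0, 0, 0], 7.0], [[0.3, 0.4, 13.8], [0, 0, 0], 4.0], [[0.3, 0.4, 13.8], [0, 0, 0], 4.0]], newtons=40)

```text
clock: 2.65
ee_pos: [0.4297, 0.2643, 0.0056]
eef_rot: [-3.131, -0.019, 0.006]
contact_force: [-0.2, 1.1, -2.6]
grip_width: 0.05
```

arm_command(steps=[[[0, 0, 0], [0, 0, 0], 4.0], [[0, 0, 0], [0, 0, 0], 4.0], [[0, 0, -5], [0, 0, 0], 4.0], [[0, 0, -5], [0, 0, 0], 4.0], [[0, 0, -5], [0, 0, 0], 4.0]])

```text
clock: 3.28
ee_pos: [0.4299, 0.2633, 0.0557]
eef_rot: [-3.132, -0.018, 0.005]
contact_force: [-0.7, 0.5, -2.0]
grip_width: 0.0504
```

arm_command(steps=[[[0, 0, 0], [0, 0, 0], 4.0], [[0, 0, 0], [0, 0, 0], 4.0]])

```text
clock: 3.52
ee_pos: [0.4292, 0.2629, 0.0549]
eef_rot: [-3.132, -0.019, 0.008]
contact_force: [0.7, 0.7, -2.5]
grip_width: 0.0501
```

arm_command(steps=[[[0, 0, 0], [0, 0, 0], 4.0]])

```text
clock: 3.65
ee_pos: [0.4289, 0.2628, 0.0543]
eef_rot: [-3.133, -0.019, 0.009]
contact_force: [0.5, 0.3, -2.4]
grip_width: 0.0497
```

H4 is heavy: -2.4 N against a baseline of about +0.3 N. It goes to the far slot 1.

arm_command(steps=[[[0, 0, -6], [0, 0, 0], 4.0], [[1, 2, -12], [0, 0, 0], 4.0], [[14.2, 25.5, -14.5], [0, 0, 0], 4.0], [[14.2, 25.5, -14.5], [0, 0, 0], 4.0], [[14.2, 25.5, -14.5], [0, 0, 0], 4.0]])

```text
clock: 4.28
ee_pos: [0.5335, 0.0789, 0.1891]
eef_rot: [-3.133, -0.02, 0.009]
contact_force: [0.6, -0.3, -2.1]
grip_width: 0.0502
```

```bash
cat > q.py <<'E'
import sys
from bench import ctrl
from h import *
np.set_printoptions(precision=4,suppress=True)
s=ctrl.sense(); print(s["clock"],s["ee_pos"],s["contact_force"])
for a in sys.argv[1:]:
    v=[float(x) for x in a.split(",")]; print(v,*to(s,v[:3],v[3] if len(v)>3 else 0.))
E
python3 q.py .5713,.0078,.2 .5713,.0078,.012
```

```text
4.275 [0.5335 0.0789 0.1891] [ 0.6216 -0.2906 -2.0893]
[0.5713, 0.0078, 0.2] [ 3.7  7.1 -1.2] [-0.009  0.005  0.013]
[0.5713, 0.0078, 0.012] [ 3.8  7.3 17.6] [-0.009  0.005  0.013]
```

arm_command(steps=[[[3.7, 7.1, -0.5], [-0.009, 0.005, 0.013], 4.0], [[3.8, 7.1, 0], [-0.009, 0.005, 0.013], 4.0], [[3.8, 7.2, 6], [-0.009, 0.005, 0.013], 4.0], [[3.8, 7.3, 12], [-0.009, 0.005, 0.013], 4.0], [[3.8, 7.3, 16], [-0.009, 0.005, 0.013], 4.0]])

```text
clock: 4.9
ee_pos: [0.5692, 0.0085, 0.025]
eef_rot: [-3.141, -0.001, 0.008]
contact_force: [0.1, -0.7, -2.8]
grip_width: 0.0501
```

```bash
python3 q.py .5713,.0078,.012
```

```text
4.9 [0.5692 0.0085 0.025 ] [ 0.094  -0.6743 -2.8027]
[0.5713, 0.0078, 0.012] [0.2 0.1 1.3] [-0.     0.005  0.001]
```

arm_command(steps=[[[0.2, 0.1, 1.3], [0, 0, 0], 4.0], [[0.2, 0.1, 1.3], [0, 0, 0], 7.0], [[0.2, 0.1, 1.3], [0, 0, 0], 7.0], [[0.2, 0.1, -4], [0, 0, 0], 7.0], [[0.2, 0.1, -10], [0, 0, 0], 7.0]])

```text
clock: 5.52
ee_pos: [0.5722, 0.0077, 0.1279]
eef_rot: [-3.141, -0.001, 0.005]
contact_force: [0.8, 0.2, 0.2]
grip_width: 0.0703
```

arm_command(steps=[[[0, 0, -4], [0, 0, 0], 7.0], [[5.6, -23.8, -4], [0, 0, 0], 7.0], [[5.6, -23.8, -4], [0, 0, 0], 7.0], [[5.6, -23.8, -2], [0, 0, 0], 7.0], [[5.6, -23.8, 2], [0, 0, 0], 7.0]])

```text
clock: 6.15
ee_pos: [0.6291, 0.2405, 0.1222]
eef_rot: [-3.136, -0.003, -0.012]
contact_force: [0.6, -0.4, -0.1]
grip_width: 0.07
```

```bash
python3 q.py .627,.246,.006
```

```text
6.15 [0.6291 0.2405 0.1222] [ 0.5882 -0.3822 -0.106 ]
[0.627, 0.246, 0.006] [-0.3 -0.5 11.6] [-0.006 -0.008  0.002]
```

arm_command(steps=[[[-0.3, -0.5, 5], [0, 0, 0], 7.0], [[-0.3, -0.5, 10], [0, 0, 0], 7.0], [[-0.3, -0.5, 11.6], [0, 0, 0], 7.0], [[-0.3, -0.5, 11.6], [0, 0, 0], 4.0], [[-0.3, -0.5, 11.6], [0, 0, 0], 4.0]])

```text
clock: 6.78
ee_pos: [0.6291, 0.2468, 0.0092]
eef_rot: [-3.134, -0.002, -0.019]
contact_force: [-0.3, 0.4, -0.2]
grip_width: 0.0485
```

arm_command(steps=[[[0, 0, 0], [0, 0, 0], 4.0], [[0, 0, 0], [0, 0, 0], 4.0], [[0, 0, -3], [0, 0, 0], 4.0], [[0, 0, -3], [0, 0, 0], 4.0], [[0, 0, -3], [0, 0, 0], 4.0]])

```text
clock: 7.4
ee_pos: [0.6285, 0.2464, 0.0389]
eef_rot: [-3.134, -0.002, -0.018]
contact_force: [-0.3, -0.2, -0.1]
grip_width: 0.0484
```

arm_command(steps=[[[0, 0, 0], [0, 0, 0], 4.0], [[0, 0, 0], [0, 0, 0], 4.0]])

```text
clock: 7.65
ee_pos: [0.6279, 0.2461, 0.0379]
eef_rot: [-3.135, -0.002, -0.016]
contact_force: [0.5, 0.3, 0.1]
grip_width: 0.0488
```

arm_command(steps=[[[0, 0, 0], [0, 0, 0], 4.0]])

```text
clock: 7.78
ee_pos: [0.6277, 0.246, 0.0375]
eef_rot: [-3.135, -0.002, -0.015]
contact_force: [-0.5, -0.4, -0.5]
grip_width: 0.0483
```

```bash
python3 q.py .5643,-.092,.2 .627,.246,.007
```

```text
7.775 [0.6277 0.246  0.0375] [-0.4536 -0.3694 -0.4781]
[0.5643, -0.092, 0.2] [ -6.2  33.7 -16.5] [-0.006 -0.01   0.001]
[0.627, 0.246, 0.007] [-0.1  0.   3. ] [-0.006 -0.01   0.001]
```

H1 is light (about -0.2 N). I put it back and go to H2.

arm_command(steps=[[[0, 0, 1.5], [0, 0, 0], 4.0], [[0, 0, 2.8], [0, 0, 0], 4.0], [[0, 0, 2.8], [0, 0, 0], 4.0], [[0, 0, 2.8], [0, 0, 0], 6.8], [[0, 0, 2.8], [0, 0, 0], 6.8]])

```text
clock: 8.4
ee_pos: [0.6279, 0.2461, 0.0092]
eef_rot: [-3.135, -0.002, -0.015]
contact_force: [-0.1, 0.1, 0.5]
grip_width: 0.0681
```

arm_command(steps=[[[0, 0, -4], [0, 0, 0], 6.8], [[0, 0, -9], [0, 0, 0], 6.8], [[-3.1, -10.3, -9.5], [-0.006, -0.01, 0], 7.0], [[-3.1, -10.3, -9.5], [-0.006, -0.01, 0], 7.0], [[-3.1, -10.3, -9.5], [-0.006, -0.01, 0], 7.0]])

```text
clock: 9.02
ee_pos: [0.5925, 0.3553, 0.1055]
eef_rot: [-3.136, -0.016, 0.002]
contact_force: [-0.3, 0.2, -0.1]
grip_width: 0.0699
```

```bash
python3 q.py .597,.350,.006
```

```text
9.025 [0.5925 0.3553 0.1055] [-0.2737  0.1806 -0.1087]
[0.597, 0.35, 0.006] [ 0.5  0.6 10. ] [-0.005  0.001  0.01 ]
```

arm_command(steps=[[[0.5, 0.5, 4], [0, 0, 0], 7.0], [[0.5, 0.5, 8], [0, 0, 0], 7.0], [[0.5, 0.5, 10], [0, 0, 0], 7.0], [[0.5, 0.5, 10], [0, 0, 0], 4.0], [[0.5, 0.5, 10], [0, 0, 0], 4.0]])

```text
clock: 9.65
ee_pos: [0.5985, 0.3514, 0.0071]
eef_rot: [-3.135, -0.015, -0.001]
contact_force: [0.3, -0.2, 0.2]
grip_width: 0.0505
```

arm_command(steps=[[[0, 0, 0], [0, 0, 0], 4.0], [[0, 0, 0], [0, 0, 0], 4.0], [[0, 0, -3], [0, 0, 0], 4.0], [[0, 0, -3], [0, 0, 0], 4.0], [[0, 0, -3], [0, 0, 0], 4.0]])

```text
clock: 10.28
ee_pos: [0.5983, 0.3509, 0.0368]
eef_rot: [-3.135, -0.015, -0.001]
contact_force: [-0.1, -0.0, -0.5]
grip_width: 0.0504
```

arm_command(steps=[[[0, 0, 0], [0, 0, 0], 4.0], [[0, 0, 0], [0, 0, 0], 4.0]])

```text
clock: 10.52
ee_pos: [0.5978, 0.3506, 0.0359]
eef_rot: [-3.136, -0.015, 0.001]
contact_force: [0.2, -0.5, -0.7]
grip_width: 0.0509
```

arm_command(steps=[[[0, 0, 0], [0, 0, 0], 4.0]])

```text
clock: 10.65
ee_pos: [0.5976, 0.3505, 0.0354]
eef_rot: [-3.136, -0.015, 0.002]
contact_force: [-0.2, -0.0, -0.0]
grip_width: 0.0507
```

```bash
python3 q.py .5643,-.092,.2
```

```text
10.65 [0.5976 0.3505 0.0354] [-0.1577 -0.0256 -0.0004]
[0.5643, -0.092, 0.2] [ -3.8  44.1 -16.7] [-0.005  0.001  0.01 ]
```

H2 is light as well (about -0.4 N). I put it back and go to H3, which should be heavy.

arm_command(steps=[[[0, 0, 1.5], [0, 0, 0], 4.0], [[0, 0, 2.8], [0, 0, 0], 4.0], [[0, 0, 2.8], [0, 0, 0], 4.0], [[0, 0, 2.8], [0, 0, 0], 6.8], [[0, 0, 2.8], [0, 0, 0], 6.8]])

```text
clock: 11.28
ee_pos: [0.5977, 0.3507, 0.0076]
eef_rot: [-3.136, -0.015, 0.001]
contact_force: [1.0, -0.2, -0.8]
grip_width: 0.0678
```

arm_command(steps=[[[0, 0, -4], [0, 0, 0], 6.8], [[0, 0, -9], [0, 0, 0], 6.8], [[-6, 3.1, -9.5], [-0.005, 0, 0.01], 7.0], [[-6, 3.1, -9.5], [-0.005, 0, 0.01], 7.0], [[-6, 3.1, -9.5], [-0.005, 0, 0.01], 7.0]])

```text
clock: 11.9
ee_pos: [0.5382, 0.3185, 0.103]
eef_rot: [-3.141, 0.0, -0.001]
contact_force: [0.1, 0.2, 0.9]
grip_width: 0.0696
```

```bash
python3 q.py .538,.320,.006
```

```text
11.9 [0.5382 0.3185 0.103 ] [0.137  0.1607 0.9287]
[0.538, 0.32, 0.006] [-0.  -0.2  9.7] [-0. -0. -0.]
```

arm_command(steps=[[[0, -0.2, 4], [0, 0, 0], 7.0], [[0, -0.2, 8], [0, 0, 0], 7.0], [[0, -0.2, 9.7], [0, 0, 0], 7.0], [[0, -0.2, 9.7], [0, 0, 0], 4.0], [[0, -0.2, 9.7], [0, 0, 0], 4.0]])

```text
clock: 12.52
ee_pos: [0.5394, 0.3213, 0.0072]
eef_rot: [-3.14, 0.001, -0.004]
contact_force: [0.7, -0.3, -1.8]
grip_width: 0.048
```

arm_command(steps=[[[0, 0, 0], [0, 0, 0], 4.0], [[0, 0, 0], [0, 0, 0], 4.0], [[0, 0, -4], [0, 0, 0], 4.0], [[0, 0, -4], [0, 0, 0], 4.0], [[0, 0, -4], [0, 0, 0], 4.0]])

```text
clock: 13.15
ee_pos: [0.5391, 0.3208, 0.0468]
eef_rot: [-3.14, 0.001, -0.003]
contact_force: [-0.7, -0.7, -2.7]
grip_width: 0.0474
```

arm_command(steps=[[[0, 0, 0], [0, 0, 0], 4.0], [[0, 0, -5], [0, 0, 0], 4.0], [[0, 0, -10], [0, 0, 0], 4.0], [[0, 0, -15], [0, 0, 0], 4.0], [[0, 0, -16], [0, 0, 0], 4.0]])

```text
clock: 13.78
ee_pos: [0.5401, 0.322, 0.2099]
eef_rot: [-3.137, 0.001, -0.011]
contact_force: [0.3, 0.1, -2.4]
grip_width: 0.0477
```

```bash
python3 q.py .5643,-.092,.2
```

```text
13.775 [0.5401 0.322  0.2099] [ 0.2901  0.1476 -2.4375]
[0.5643, -0.092, 0.2] [ 2.4 41.4  0.8] [-0.004 -0.007 -0.001]
```

H3 is heavy (-2.4 N). It goes to the far slot 2.

arm_command(steps=[[[1.2, 21, 0.5], [0, 0, 0], 4.0], [[1.2, 21, 0.5], [0, 0, 0], 4.0], [[1.2, 21, 0.5], [0, 0, 0], 4.0], [[2.4, 41.4, 0.5], [-0.004, -0.007, 0], 4.0], [[2.4, 41.4, 0.5], [-0.004, -0.007, 0], 4.0]])

```text
clock: 14.4
ee_pos: [0.5566, 0.0065, 0.2015]
eef_rot: [-3.141, 0.001, 0.006]
contact_force: [0.6, -0.4, -2.1]
grip_width: 0.0477
```

```bash
python3 q.py .5643,-.092,.012
```

```text
14.4 [0.5566 0.0065 0.2015] [ 0.6228 -0.4328 -2.0624]
[0.5643, -0.092, 0.012] [ 0.8  9.9 18.9] [-0.     0.004 -0.   ]
```

arm_command(steps=[[[0.8, 9.9, 0], [0, 0, 0], 4.0], [[0.8, 9.9, 1], [0, 0, 0], 4.0], [[0.8, 9.9, 7], [0, 0, 0], 4.0], [[0.8, 9.9, 12.5], [0, 0, 0], 4.0], [[0.8, 9.9, 17], [0, 0, 0], 4.0]])

```text
clock: 15.02
ee_pos: [0.5611, -0.0925, 0.0271]
eef_rot: [-3.14, 0.001, 0.014]
contact_force: [-0.1, 0.6, -2.3]
grip_width: 0.0478
```

```bash
python3 q.py .5643,-.092,.012
```

```text
15.025 [ 0.5611 -0.0925  0.0271] [-0.08    0.5686 -2.3037]
[0.5643, -0.092, 0.012] [ 0.3 -0.   1.5] [-0.001  0.009 -0.001]
```

arm_command(steps=[[[0.3, 0, 1.4], [0, 0, 0], 4.0], [[0.3, 0, 1.4], [0, 0, 0], 6.8], [[0.3, 0, 1.4], [0, 0, 0], 6.8], [[0.3, 0, -4], [0, 0, 0], 6.8], [[0.3, 0, -10], [0, 0, 0], 6.8]])

```text
clock: 15.65
ee_pos: [0.5651, -0.0927, 0.1293]
eef_rot: [-3.141, 0.001, 0.013]
contact_force: [1.4, -0.2, 0.6]
grip_width: 0.0681
```

arm_command(steps=[[[0, 0, -6], [0, 0, 0], 7.0], [[-6.5, -22, -7.5], [0, 0, 0], 7.0], [[-6.5, -22, -7.5], [0, 0, 0], 7.0], [[-6.5, -22, -7.5], [0, 0, 0], 7.0], [[-6.5, -22, -7.5], [0, 0, 0], 7.0]])

```text
clock: 16.27
ee_pos: [0.5005, 0.1309, 0.2075]
eef_rot: [-3.14, -0.004, 0.006]
contact_force: [-0.0, -0.0, 0.1]
grip_width: 0.0699
```

arm_command(steps=[[[-7.8, -24.5, 9.5], [0, 0, 0], 7.0], [[-7.8, -24.5, 9.5], [0, 0, 0], 7.0], [[-7.8, -24.5, 9.5], [0, 0, 0], 7.0], [[-7.8, -24.5, 9.5], [0, 0, 0], 7.0], [[-7.8, -24.5, 9.5], [0, 0, 0], 7.0]])

```text
clock: 16.9
ee_pos: [0.4194, 0.3802, 0.1142]
eef_rot: [-3.137, -0.012, 0.005]
contact_force: [1.2, -0.8, -0.2]
grip_width: 0.0699
```

```bash
python3 q.py .42,.374,.006
```

```text
16.9 [0.4194 0.3802 0.1142] [ 1.1981 -0.8438 -0.1909]
[0.42, 0.374, 0.006] [ 0.1  0.7 10.8] [-0.005  0.003  0.008]
```

arm_command(steps=[[[0.1, 0.6, 5], [-0.005, 0.003, 0.008], 7.0], [[0.1, 0.6, 9], [-0.005, 0.003, 0.008], 7.0], [[0.1, 0.6, 10.8], [-0.005, 0.003, 0.008], 7.0], [[0.1, 0.6, 10.8], [-0.005, 0.003, 0.008], 4.0], [[0.1, 0.6, 10.8], [-0.005, 0.003, 0.008], 4.0]])

```text
clock: 17.52
ee_pos: [0.4213, 0.3757, 0.0079]
eef_rot: [-3.139, 0.001, -0.004]
contact_force: [0.9, 0.5, -2.9]
grip_width: 0.0473
```

arm_command(steps=[[[0, 0, 0], [0, 0, 0], 4.0], [[0, 0, 0], [0, 0, 0], 4.0], [[0, 0, -4], [0, 0, 0], 4.0], [[0, 0, -4], [0, 0, 0], 4.0], [[0, 0, -4], [0, 0, 0], 4.0]])

```text
clock: 18.15
ee_pos: [0.4211, 0.3752, 0.0477]
eef_rot: [-3.14, 0.001, -0.004]
contact_force: [-0.5, -0.7, -2.8]
grip_width: 0.047
```

arm_command(steps=[[[0, 0, 0], [0, 0, 0], 4.0], [[0, 0, -5], [0, 0, 0], 4.0], [[0, 0, -10], [0, 0, 0], 4.0], [[0, 0, -15], [0, 0, 0], 4.0], [[0, 0, -16], [0, 0, 0], 4.0]])

```text
clock: 18.77
ee_pos: [0.4217, 0.3765, 0.2106]
eef_rot: [-3.136, 0.001, -0.011]
contact_force: [1.2, 0.1, -2.8]
grip_width: 0.0473
```

```bash
python3 q.py .408,-.031,.19
```

```text
18.775 [0.4217 0.3765 0.2106] [ 1.2139  0.1224 -2.779 ]
[0.408, -0.031, 0.19] [-1.4 40.8  1.8] [-0.005 -0.007 -0.001]
```

H5 is heavy (-2.8 N). It goes to the near slot.

arm_command(steps=[[[0, 28, 1], [0, 0, 0], 4.0], [[0, 28, 1], [0, 0, 0], 4.0], [[0, 28, 1], [0, 0, 0], 4.0], [[0, 28, 1], [0, 0, 0], 4.0], [[0, 28, 1], [0, 0, 0], 4.0]])

```text
clock: 19.4
ee_pos: [0.4197, 0.0918, 0.1969]
eef_rot: [-3.139, 0.01, -0.004]
contact_force: [0.8, 1.1, -2.6]
grip_width: 0.0474
```

arm_command(steps=[[[-1.4, 12.8, 1], [0, 0, 0], 4.0], [[-1.4, 12.8, 1], [0, 0, 0], 4.0], [[-1.4, 12.8, 4], [0, 0, 0], 4.0], [[-1.4, 12.8, 8], [0, 0, 0], 4.0], [[-1.4, 12.8, 8], [0, 0, 0], 4.0]])

```text
clock: 20.02
ee_pos: [0.4007, -0.0359, 0.1131]
eef_rot: [-3.138, 0.01, 0.013]
contact_force: [-0.2, -1.2, -2.2]
grip_width: 0.0473
```

```bash
python3 q.py .408,-.031,.012
python3 - <<'E'
from bench import ctrl
from h import *
m=ctrl.camera_model("top");im=ctrl.get_image("top")[:,:,::-1]
cv2.imwrite("pics/t2.png",cv2.resize(im[130:285,120:350],None,fx=3.45,fy=3.45,interpolation=2))
for c,q in blobs(im,(70,60,60),(95,255,255),40)[0]: print(c,q,onz(m,c,.034))
E
```

```text
20.025 [ 0.4007 -0.0359  0.1131] [-0.2409 -1.2192 -2.2413]
[0.408, -0.031, 0.012] [ 0.8 -0.5 10.1] [-0.004  0.008 -0.006]
[185.26872247 171.69603524] [177 163  17  18 227] [0.62657094 0.24384611 0.034     ]
[148.20434783 180.96086957] [140 173  18  17 230] [0.59752432 0.34815944 0.034     ]
[268.14 192.18] [260 183  18  19 250] [0.57420603 0.00742104 0.034     ]
[303.95780591 198.03797468] [296 190  17  17 237] [ 0.56021602 -0.0937232   0.034     ]
```

View pics/t2.png

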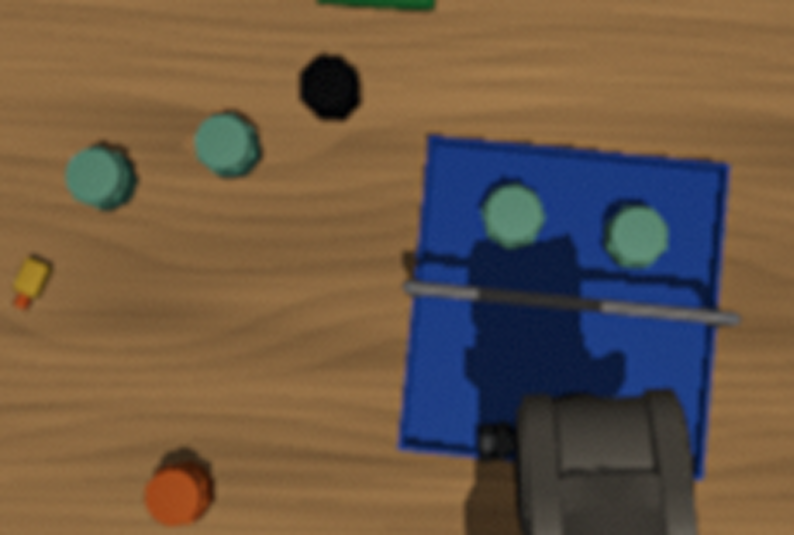

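The top crop shows H4 and H3 upright in the basket at (513,215) and (637,236), and the light ones standing at (228,145) and (100,177). The basket and bystanders haven't moved. I lower H5.

arm_command(steps=[[[0.8, -0.5, 0], [-0.004, 0.008, -0.006], 4.0], [[0.8, -0.5, 3], [-0.004, 0.008, -0.006], 4.0], [[0.8, -0.5, 6], [-0.004, 0.008, -0.006], 4.0], [[0.8, -0.5, 8.7], [-0.004, 0.008, -0.006], 4.0], [[0.8, -0.5, 8.7], [-0.004, 0.008, -0.006], 4.0]])

```text
clock: 20.7
ee_pos: [0.4107, -0.0298, 0.0277]
eef_rot: [3.141, 0.003, 0.005]
contact_force: [-0.6, 0.2, -2.1]
grip_width: 0.0474
```

```bash
python3 q.py .408,-.031,.013
```

```text
20.7 [ 0.4107 -0.0298  0.0277] [-0.6163  0.2056 -2.0544]
[0.408, -0.031, 0.013] [-0.3  0.1  1.5] [ 0.    -0.003  0.002]
```

arm_command(steps=[[[-0.2, 0, 1.5], [0, 0, 0], 4.0], [[-0.2, 0, 1.5], [0, 0, 0], 6.8], [[-0.2, 0, 1.5], [0, 0, 0], 6.8], [[-0.2, 0, -4], [0, 0, 0], 6.8], [[-0.2, 0, -10], [0, 0, 0], 6.8]])

```text
clock: 21.32
ee_pos: [0.408, -0.0296, 0.1292]
eef_rot: [-3.141, -0.003, -0.004]
contact_force: [1.3, 0.2, -0.3]
grip_width: 0.0682
```

arm_command(steps=[[[0, 0, -5], [0, 0, 0], 6.0], [[2, 0, -11], [0, 0, 0], 6.0], [[9, 0.7, -11], [0, 0, 0], 6.0]])

```text
clock: 21.7
ee_pos: [0.4929, -0.0359, 0.247]
eef_rot: [3.138, 0.002, 0.026]
contact_force: [0.3, 0.6, -0.4]
grip_width: 0.0602
```

```bash
python3 q.py .502,-.0375,.2,1.5 .502,-.0375,.2,-1.64
python3 - <<'E'
from bench import ctrl
from h import *
print(ctrl.sense()["joint_pos"])
m=ctrl.camera_model("top");im=ctrl.get_image("top")[:,:,::-1]; cv2.imwrite("pics/t3.png",im)
for c,q in blobs(im,(70,60,60),(95,255,255),40)[0]: print(c,q,onz(m,c,.034))
m=ctrl.camera_model("wrist");im=ctrl.get_image("wrist")[:,:,::-1]; cv2.imwrite("pics/w3.png",cv2.resize(im,(800,600)))
E
```

```text
21.7 [ 0.4929 -0.0359  0.247 ] [ 0.259   0.6025 -0.4148]
[0.502, -0.0375, 0.2, 1.5] [0.8 0.1 4.7] [ 0.015 -0.01  -1.499]
[0.502, -0.0375, 0.2, -1.64] [0.8 0.1 4.7] [-0.01  -0.016  1.641]
[ 0.40640627  0.11274669 -0.45693379  1.87902291  0.05963287  1.14580866
 -1.64125985]
[185.24669604 171.70044053] [177 164  17  17 227] [0.62655682 0.24390825 0.034     ]
[148.23478261 180.99565217] [140 173  18  17 230] [0.59742736 0.3480684  0.034     ]
[267.8807947  191.19205298] [261 185  15  15 151] [0.57698347 0.00821997 0.034     ]
[305.14893617 193.72340426] [298 190  15   8  94] [ 0.57248219 -0.09684897  0.034     ]
```

View pics/w3.png

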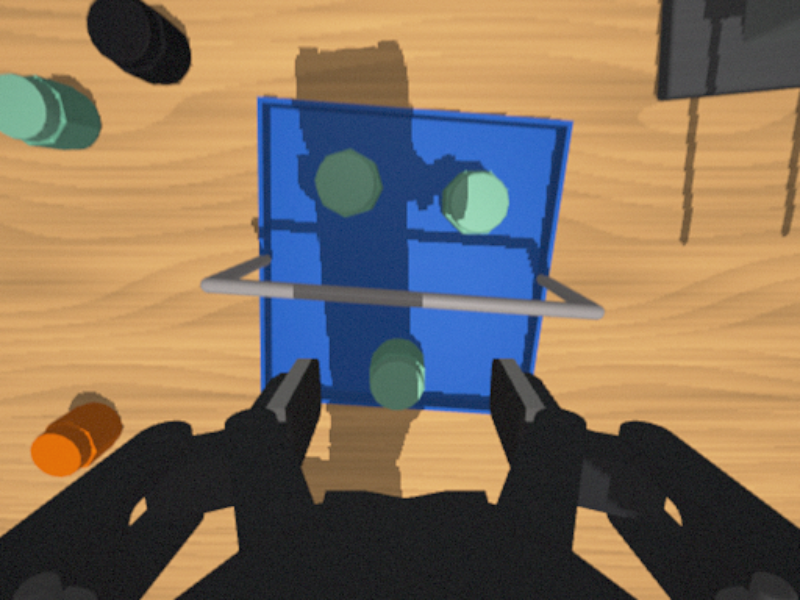

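The wrist view shows all three heavies upright in the basket at (348,182), (475,202) and (397,373). The bar runs from about (203,285) to (602,312). I'll refine the bar position and turn the tool.

Run:
```python
from bench import ctrl
from h import *
m=ctrl.camera_model("wrist")
P=lambda x,y:onz(m,((x+.5)/1.5625-.5,(y+.5)/1.5625-.5),.125)
A,B=P(203,285),P(602,312);d=A-B;print(A,B,(A+B)/2,np.linalg.norm(d),np.degrees(np.arctan2(-d[0],d[1])))
```

```text
[0.50409064 0.08813504 0.125     ] [ 0.48729101 -0.16133764  0.125     ] [ 0.49569083 -0.0366013   0.125     ] 0.25003768908115037 -3.8525144785511127
```

arm_command(steps=[[[0.8, 0, 1], [0, 0, 0.19], 3.5], [[0.8, 0, 2], [0, 0, 0.38], 3.5], [[0.8, 0, 3], [0, 0, 0.57], 3.5], [[0.8, 0, 4], [0, 0, 0.76], 3.5], [[0.8, 0, 4], [0, 0, 0.95], 3.5]])

```text
clock: 22.42
ee_pos: [0.5023, -0.0361, 0.2]
eef_rot: [-2.795, 1.423, -0.008]
contact_force: [-0.4, -0.5, 0.4]
grip_width: 0.035
```

```bash
python3 q.py .502,-.0375,.18,-1.64 ; python3 -c "
from bench import ctrl; print(ctrl.sense()['joint_pos'])"
```

```text
22.425 [ 0.5023 -0.0361  0.2   ] [-0.4024 -0.5434  0.3732]
[0.502, -0.0375, 0.18, -1.64] [0.1 0.1 2. ] [-0.007  0.     0.699]
[ 0.31441642  0.17519695 -0.36507428  1.91487956  0.06943625  1.05710053
 -2.59157635]
```

The last joint's sign is the other way round, so I turn back to yaw +1.50.

arm_command(steps=[[[0, 0, 0], [0, 0, -0.19], 3.5], [[0, 0, 0], [0, 0, -0.38], 3.5], [[0, 0, 0], [0, 0, -0.57], 3.5], [[0, 0, 0], [0, 0, -0.76], 3.5], [[0, 0, 0], [0, 0, -0.95], 3.5]])

```text
clock: 23.05
ee_pos: [0.5016, -0.0361, 0.2003]
eef_rot: [-3.14, -0.007, -0.01]
contact_force: [-0.5, 0.2, 0.2]
grip_width: 0.0352
```

arm_command(steps=[[[0, 0, 0], [0, 0, -0.19], 3.5], [[0, 0, 0], [0, 0, -0.38], 3.5], [[0, 0, 0], [0, 0, -0.57], 3.5], [[0, 0, 0], [0, 0, -0.76], 3.5], [[0, 0, 0], [0, 0, -0.95], 3.5]])

```text
clock: 23.68
ee_pos: [0.501, -0.0361, 0.2005]
eef_rot: [2.798, 1.425, 0.01]
contact_force: [-0.2, -0.4, -0.2]
grip_width: 0.035
```

arm_command(steps=[[[0, 0, 0], [0, 0, -0.19], 3.5], [[0, 0, 0], [0, 0, -0.38], 3.5], [[0, 0, 0], [0, 0, -0.57], 3.5], [[0, 0, 0], [0, 0, -0.57], 3.5]])

```text
clock: 24.18
ee_pos: [0.5004, -0.0361, 0.2006]
eef_rot: [2.285, 2.152, 0.008]
contact_force: [-0.4, 0.1, 0.2]
grip_width: 0.0348
```

```bash
python3 q.py .502,-.0375,.108,1.503
python3 - <<'E'
from bench import ctrl
from h import *
s=ctrl.sense();print(s['joint_pos'],s['joint_velocities'])
m=ctrl.camera_model("wrist");im=ctrl.get_image("wrist")[:,:,::-1]; cv2.imwrite("pics/w4.png",cv2.resize(im,(800,600)))
np.savez("w4.npz",R=m["R"],t=m["t"])
E
```

```text
24.175 [ 0.5004 -0.0361  0.2006] [-0.4187  0.1084  0.1936]
[0.502, -0.0375, 0.108, 1.503] [-0.1  0.1  9.3] [ 0.006 -0.002  0.008]
[ 0.56475291  0.19850809 -0.65076625  1.91188805  0.13583835  1.06875287
 -0.20145309] [ 0.00238347  0.00410478 -0.00317546 -0.00244613  0.00254582 -0.00218079
  0.06035504]
```

View pics/w4.png

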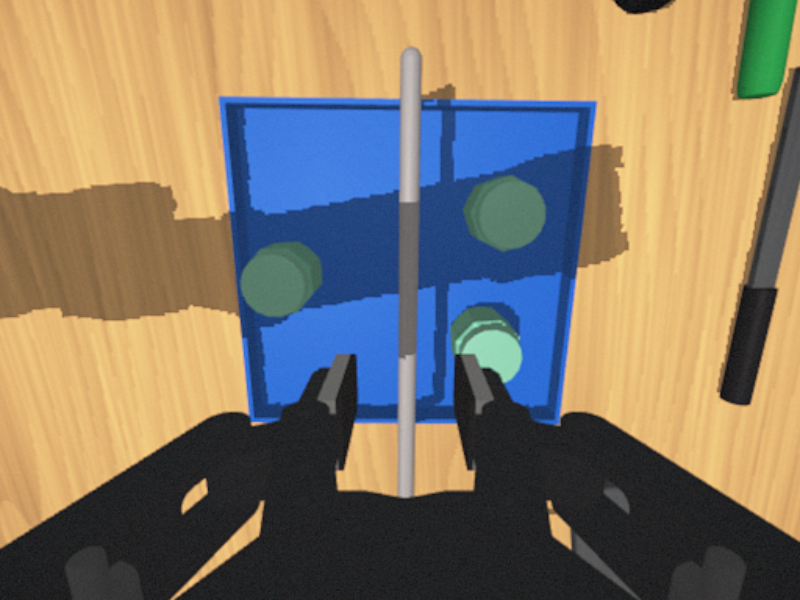

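The wrist view shows the bar centred between the jaws (column about 407, from (410,50) to (405,490)) and parallel to the tool's x axis. I descend and grip the bar.

arm_command(steps=[[[-0.1, 0.1, 4], [0, 0, 0.01], 3.5], [[-0.1, 0.1, 8], [0, 0, 0.01], 3.5], [[-0.1, 0.1, 9.4], [0, 0, 0.01], 3.5], [[-0.1, 0.1, 9.4], [0, 0, 0.01], 0.5], [[-0.1, 0.1, 9.4], [0, 0, 0.01], 0.5]], newtons=60)

```text
clock: 24.85
ee_pos: [0.5026, -0.037, 0.1076]
eef_rot: [2.296, 2.138, 0.01]
contact_force: [0.7, 0.7, -2.6]
grip_width: 0.0078
```

arm_command(steps=[[[0, 0, 0], [0, 0, 0], 0.5], [[0, 0, 0], [0, 0, 0], 0.5], [[0, 0, -0.5], [0, 0, 0], 0.5], [[0, 0, -1], [0, 0, 0], 0.5], [[0, 0, -1.5], [0, 0, 0], 0.5]])

```text
clock: 25.48
ee_pos: [0.5024, -0.037, 0.1228]
eef_rot: [2.296, 2.138, 0.01]
contact_force: [0.2, 1.1, -9.0]
grip_width: 0.0076
```

```bash
python3 q.py .502,-.0375,.24,1.503
```

```text
25.475 [ 0.5024 -0.037   0.1228] [ 0.1679  1.1067 -9.0225]
[0.502, -0.0375, 0.24, 1.503] [ -0.    0.1 -11.7] [ 0.007 -0.002 -0.003]
```

arm_command(steps=[[[0, 0, -2], [0, 0, 0], 0.5], [[0, 0, -5], [0, 0, 0], 0.5], [[0, 0, -8], [0, 0, 0], 0.5], [[0, 0, -10.5], [0, 0, 0], 0.5], [[0, 0, -12], [0, 0, 0], 0.5]])

```text
clock: 26.1
ee_pos: [0.5018, -0.037, 0.2443]
eef_rot: [2.295, 2.137, 0.011]
contact_force: [1.0, -0.1, -9.5]
grip_width: 0.0075
```

```bash
python3 q.py .495,-.35,.241,1.651
python3 - <<'E'
from bench import ctrl
from h import *
im=ctrl.get_image("scene")[:,:,::-1]; cv2.imwrite("pics/s5r.png",im); cv2.imwrite("pics/s5.png",cv2.resize(im[60:260,130:330],(600,600),interpolation=2))
print(ctrl.sense()["grip_width"])
E
```

```text
26.1 [ 0.5018 -0.037   0.2443] [ 1.0256 -0.103  -9.5068]
[0.495, -0.35, 0.241, 1.651] [-31.3   1.5   0.3] [ 0.009 -0.001 -0.151]
0.007911179942589414
```

View pics/s5.png

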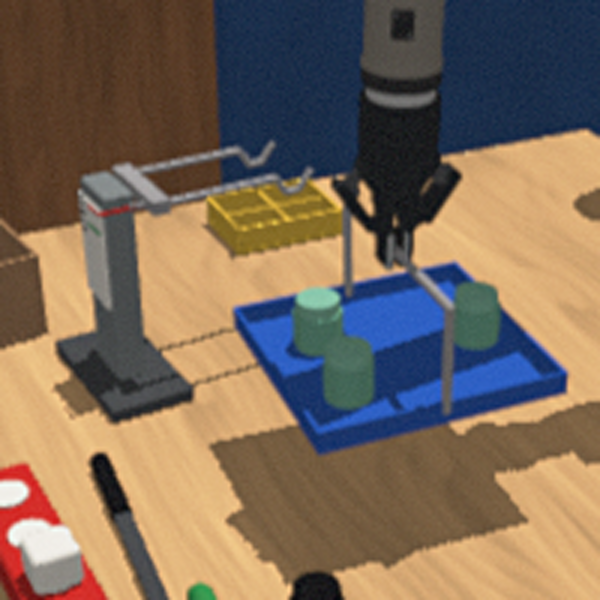

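The scene crop shows the basket hanging nearly level with the three housings. An upright would sweep through the hooks on a direct path, so I back off in x first, then go in y, then forward in x.

```bash
python3 q.py .42,-.06,.236,1.651
```

```text
26.15 [ 0.5027 -0.037   0.2457] [-0.2725 -0.3129 -7.2786]
[0.42, -0.06, 0.236, 1.651] [-2.9 -8.1  0.9] [ 0.011 -0.    -0.151]
```

arm_command(steps=[[[-0.4, -1.5, 0.5], [0, 0, -0.02], 0.5], [[-1.2, -3.5, 0.9], [0, 0, -0.05], 0.5], [[-2, -5.5, 0.9], [0, 0, -0.09], 0.5], [[-2.6, -7.3, 0.9], [0, 0, -0.13], 0.5], [[-2.9, -8.1, 0.9], [0.005, 0, -0.151], 0.5]])

```text
clock: 26.78
ee_pos: [0.418, -0.0604, 0.2349]
eef_rot: [2.129, 2.307, 0.003]
contact_force: [-1.5, -0.8, -9.3]
grip_width: 0.0076
```

arm_command(steps=[[[-2, -0.2, 0], [0, 0, 0], 0.5], [[-5, -0.4, 0], [0, 0, 0], 0.5], [[-8.5, -0.7, 0], [0, 0, 0], 0.5], [[-12, -1, 0], [0, 0, 0], 0.5], [[-15.5, -1.2, 0], [0, 0, 0], 0.5]])

```text
clock: 27.4
ee_pos: [0.4188, -0.2168, 0.2345]
eef_rot: [2.129, 2.307, 0.004]
contact_force: [0.1, 1.0, -9.8]
grip_width: 0.0081
```

```bash
python3 q.py .42,-.35,.236,1.651
```

```text
27.4 [ 0.4188 -0.2168  0.2345] [ 0.1469  0.9501 -9.7764]
[0.42, -0.35, 0.236, 1.651] [-13.3  -1.   -0.1] [0.003 0.    0.   ]
```

Finish the y travel, then check with a scene picture.

arm_command(steps=[[[-3.5, -0.3, -0.1], [0, 0, 0], 0.5], [[-7, -0.5, -0.1], [0, 0, 0], 0.5], [[-10, -0.8, -0.1], [0, 0, 0], 0.5], [[-12.3, -0.9, -0.1], [0, 0, 0], 0.5], [[-13.3, -1, -0.1], [0, 0, 0], 0.5]])

```text
clock: 28.02
ee_pos: [0.4196, -0.3516, 0.2349]
eef_rot: [2.13, 2.306, 0.004]
contact_force: [1.2, -0.2, -9.0]
grip_width: 0.0078
```

arm_command(steps=[[[0, 0, 0], [0, 0, 0], 0.5], [[0, 0, 0], [0, 0, 0], 0.5]])

```text
clock: 28.28
ee_pos: [0.42, -0.3501, 0.2348]
eef_rot: [2.129, 2.309, 0.005]
contact_force: [0.8, 0.3, -8.9]
grip_width: 0.0077
```

```bash
python3 q.py .495,-.35,.236,1.651;python3 - <<'E'
from bench import ctrl
from h import *
im=ctrl.get_image("scene")[:,:,::-1]; a=cv2.resize(im[70:210,160:300],(400,400),interpolation=2)
im=ctrl.get_image("wrist")[:,:,::-1]; np.savez("w6.npz",**{k:np.array(v) for k,v in ctrl.camera_model("wrist").items()})
cv2.imwrite("pics/w6.png",im)
b=cv2.resize(im,(533,400)); cv2.imwrite("pics/s6.png",cv2.resize(np.hstack([a,b]),(800,343)) if 0 else np.vstack([cv2.resize(np.hstack([a,a[:, :0]]),(400,400)),]) if 0 else np.hstack([a,b[:,67:467]]))
E
```

```text
28.275 [ 0.42   -0.3501  0.2348] [ 0.7586  0.2748 -8.9061]
[0.495, -0.35, 0.236, 1.651] [-0.6  7.5 -0.1] [ 0.003 -0.001  0.001]
```

View pics/s6.png

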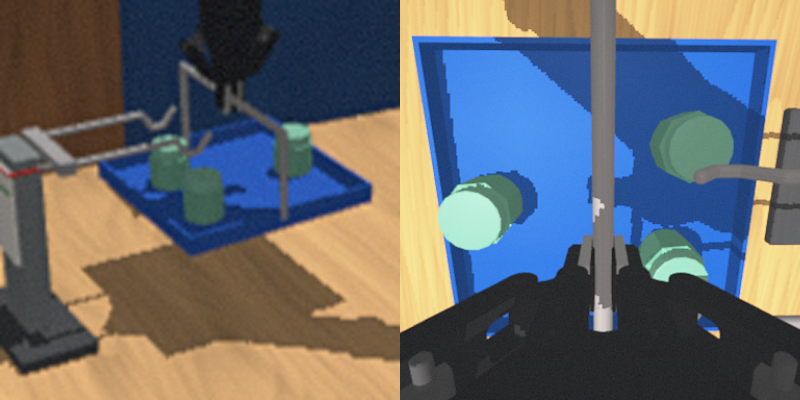

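The scene part shows the basket level in front of the hooks, with the tips over the far side. The wrist part shows the left hook tip at composite (696,178), with the bar at x=603 on that row. I check the tip position against the map.

Run:
```python
from h import *
m=dict(np.load("w6.npz"))
P=lambda x,y,z:onz(m,((x-400+67)*.96,y*.96),z)
print("tip",P(695,178,.228),"bar",P(603,178,.2525),P(601,60,.2525))
```

```text
tip [ 0.46565857 -0.30836036  0.228     ] bar [ 0.41647568 -0.30785852  0.2525    ] [ 0.41176791 -0.26038973  0.2525    ]
```

arm_command(steps=[[[-0.1, 1, 0], [0, 0, 0], 0.5], [[-0.3, 3, 0], [0, 0, 0], 0.5], [[-0.4, 5, 0], [0, 0, 0], 0.5], [[-0.5, 6.6, 0], [0, 0, 0], 0.5], [[-0.6, 7.4, 0], [0, 0, 0], 0.5]])

```text
clock: 29.0
ee_pos: [0.4961, -0.3496, 0.235]
eef_rot: [2.126, 2.31, 0.006]
contact_force: [-0.0, -0.1, -9.5]
grip_width: 0.0079
```

arm_command(steps=[[[0, 0, 0.6], [0, 0, 0], 0.5], [[0, 0, 1.2], [0, 0, 0], 0.5], [[0, 0, 1.8], [0, 0, 0], 0.5], [[0, 0, 2.3], [0, 0, 0], 0.5], [[0, 0, 2.6], [0, 0, 0], 0.5]])

```text
clock: 29.62
ee_pos: [0.4958, -0.3496, 0.2086]
eef_rot: [2.127, 2.31, 0.006]
contact_force: [0.6, -0.4, -9.9]
grip_width: 0.008
```

```bash
python3 q.py .494,-.35,.2015,1.651 .494,-.35,.1725,1.651
```

```text
29.625 [ 0.4958 -0.3496  0.2086] [ 0.6265 -0.4046 -9.9344]
[0.494, -0.35, 0.2015, 1.651] [-0.  -0.2  0.7] [ 0.004 -0.001  0.002]
[0.494, -0.35, 0.1725, 1.651] [-0.  -0.2  3.6] [ 0.004 -0.001  0.002]
```

No contact yet (-9.9 N). I keep lowering slowly.

arm_command(steps=[[[0, -0.1, 0.3], [0, 0, 0], 0.5], [[0, -0.1, 0.6], [0, 0, 0], 0.5], [[0, -0.1, 0.9], [0, 0, 0], 0.5], [[0, -0.1, 1.2], [0, 0, 0], 0.5], [[0, -0.1, 1.5], [0, 0, 0], 0.5]])

```text
clock: 30.25
ee_pos: [0.4949, -0.3498, 0.1938]
eef_rot: [2.127, 2.31, 0.005]
contact_force: [-1.5, -1.0, -6.8]
grip_width: 0.008
```

arm_command(steps=[[[0, 0, 0.3], [0, 0, 0], 0.5], [[0, 0, 0.6], [0, 0, 0], 0.5], [[0, 0, 0.8], [0, 0, 0], 0.5], [[0, 0, 1.0], [0, 0, 0], 0.5], [[0, 0, 1.0], [0, 0, 0], 0.5]])

```text
clock: 30.88
ee_pos: [0.4949, -0.3498, 0.1839]
eef_rot: [2.127, 2.31, 0.005]
contact_force: [-1.4, 0.7, -3.1]
grip_width: 0.008
```

The spring is taking the load as predicted, with about 9 mm to go.

arm_command(steps=[[[0, 0, 0.2], [0, 0, 0], 0.5], [[0, 0, 0.4], [0, 0, 0], 0.5], [[0, 0, 0.6], [0, 0, 0], 0.5], [[0, 0, 0.8], [0, 0, 0], 0.5], [[0, 0, 0.9], [0, 0, 0], 0.5]])

```text
clock: 31.5
ee_pos: [0.495, -0.3499, 0.175]
eef_rot: [2.127, 2.31, 0.005]
contact_force: [-3.2, 1.5, -0.3]
grip_width: 0.008
```

arm_command(steps=[[[0, 0, 0], [0, 0, 0], 0.5], [[0, 0, 0], [0, 0, 0], 0.5]])

```text
clock: 31.75
ee_pos: [0.495, -0.3499, 0.1751]
eef_rot: [2.127, 2.31, 0.005]
contact_force: [-2.8, 1.1, -1.1]
grip_width: 0.0078
```

```bash
python3 q.py
python3 - <<'E'
from bench import ctrl
from h import *
a=ctrl.get_image("scene")[:,:,::-1]; b=ctrl.get_image("wrist")[:,:,::-1]
cv2.imwrite("pics/s7.png",np.hstack([cv2.resize(a[70:230,140:300],(400,400),interpolation=2),cv2.resize(b,(533,400))[:,67:467]]))
E
```

```text
31.75 [ 0.495  -0.3499  0.1751] [-2.796   1.0794 -1.1037]
```

View pics/s7.png

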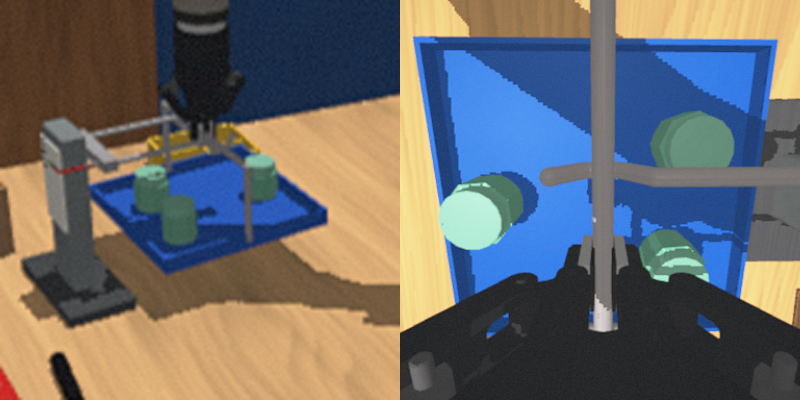

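Both hooks are under the bar: in the wrist view the hook tip is at 545 and the dip start at 655, with the bar at 603. The -2.8 N in x says the bar leans slightly on the inner slope, so I ease back 3 mm and 2 mm down.

arm_command(steps=[[[0, -0.1, 0.1], [0, 0, 0], 0.5], [[0, -0.2, 0.2], [0, 0, 0], 0.5], [[0, -0.3, 0.2], [0, 0, 0], 0.5], [[0, -0.3, 0.2], [0, 0, 0], 0.5]])

```text
clock: 32.35
ee_pos: [0.4943, -0.35, 0.174]
eef_rot: [2.123, 2.308, 0.009]
contact_force: [4.7, 1.1, -0.5]
grip_width: 0.0078
```

Fx flips sign, so the bar sits in the seat by friction. I relax to the measured pose, soften the grip and open.

arm_command(steps=[[[0, 0, 0.1], [0, 0, 0], 0.5], [[0, 0, 0.1], [0, 0, 0], 0.5], [[0, 0, 0.1], [0, 0, 0], 0.5]], newtons=20)

```text
clock: 32.72
ee_pos: [0.4942, -0.35, 0.1729]
eef_rot: [2.123, 2.308, 0.009]
contact_force: [2.7, 1.1, -0.4]
grip_width: 0.0077
```

arm_command(steps=[[[0, 0, 0], [0, 0, 0], 0.9], [[0, 0, 0], [0, 0, 0], 1.1], [[0, 0, 0], [0, 0, 0], 1.3], [[0, 0, 0], [0, 0, 0], 1.6], [[0, 0, 0], [0, 0, 0], 2.2]])

```text
clock: 33.35
ee_pos: [0.4937, -0.3504, 0.1728]
eef_rot: [2.124, 2.307, 0.008]
contact_force: [0.6, -0.3, -0.3]
grip_width: 0.0218
```

arm_command(steps=[[[0, 0, 0], [0, 0, 0], 3.0], [[0, 0, 0], [0, 0, 0], 3.5], [[0, 0, 0], [0, 0, 0], 3.5], [[0, 0, 0], [0, 0, 0], 3.5]])

```text
clock: 33.85
ee_pos: [0.4938, -0.3504, 0.1728]
eef_rot: [2.124, 2.307, 0.008]
contact_force: [0.2, 0.0, -0.2]
grip_width: 0.035
```

Released, with no force on the tool. I withdraw straight up and let it settle.

arm_command(steps=[[[0, 0, -1.5], [0, 0, 0], 3.5], [[0, 0, -4], [0, 0, 0], 3.5], [[0, 0, -8], [0, 0, 0], 3.5], [[0, 0, -13], [0, 0, 0], 3.5], [[0, 0, -17], [0, 0, 0], 3.5]])

```text
clock: 34.48
ee_pos: [0.4929, -0.3503, 0.3464]
eef_rot: [2.121, 2.305, 0.008]
contact_force: [0.5, -0.6, -0.3]
grip_width: 0.0353
```

arm_command(steps=[[[0, 0, 0], [0, 0, 0], 3.5], [[0, 0, 0], [0, 0, 0], 3.5], [[0, 0, 0], [0, 0, 0], 3.5], [[0, 0, 0], [0, 0, 0], 3.5], [[0, 0, 0], [0, 0, 0], 3.5]])

```text
clock: 35.1
ee_pos: [0.4927, -0.3502, 0.3457]
eef_rot: [2.122, 2.306, 0.008]
contact_force: [0.4, -0.2, -0.1]
grip_width: 0.0346
```

```bash
cat > st.py <<'E'
from bench import ctrl
from h import *
L=[]
for i in range(24):
    im=ctrl.get_image("scene")[:,:,::-1]
    k=blobs(im,(105,150,60),(125,255,255))[1]; k[:60]=0; k[:, :150]=0; k[:, 320:]=0
    n,l,s,c=cv2.connectedComponentsWithStats(k); j=1+np.argmax(s[1:,4]); L.append([*c[j],*s[j]])
L=np.array(L);print("time",ctrl.sense()["clock"]);print(np.round(L[::4],2)); print("range",np.ptp(L,0))
cv2.imwrite("pics/last_s.png",im); t=ctrl.get_image("top")[:,:,::-1]; cv2.imwrite("pics/last_t.png",t)
m=ctrl.camera_model("top")
for c,q in blobs(t,(70,60,60),(95,255,255),40)[0]: print(c,q[4],onz(m,c,.034))
cv2.imwrite("pics/last.png",np.hstack([cv2.resize(im[60:240,130:310],(400,400),interpolation=2),cv2.resize(t[110:300,110:460],(400,400*190//350),interpolation=2) if 0 else cv2.resize(t[100:310,110:460],(400,240),interpolation=2) if 0 else cv2.copyMakeBorder(cv2.resize(t[100:310,110:460],(400,240),interpolation=2),0,160,0,0,0)]))
E
python3 st.py
```

```text
time 36.3
[[ 261.44   86.92  202.     60.    118.     60.   5269.  ]
 [ 261.52   86.96  202.     60.    118.     60.   5292.  ]
 [ 261.36   87.01  202.     60.    118.     60.   5251.  ]
 [ 261.6    87.01  202.     60.    118.     60.   5294.  ]
 [ 261.46   86.93  202.     60.    118.     59.   5252.  ]
 [ 261.46   86.93  202.     60.    118.     60.   5314.  ]]
range [ 0.46100473  0.17384277  0.          0.          0.          1.
 80.        ]
[185.28820961 171.67248908] 229 [0.62663956 0.2437933  0.034     ]
[148.24242424 180.96103896] 231 [0.59752654 0.34805109 0.034     ]
[422.49606299 202.59448819] 254 [ 0.55587265 -0.42551016  0.034     ]
[388.39534884 206.25581395] 43 [ 0.54314956 -0.33042016  0.034     ]
[408.68641115 262.48083624] 287 [ 0.38835883 -0.38710581  0.034     ]
```

View pics/last.png

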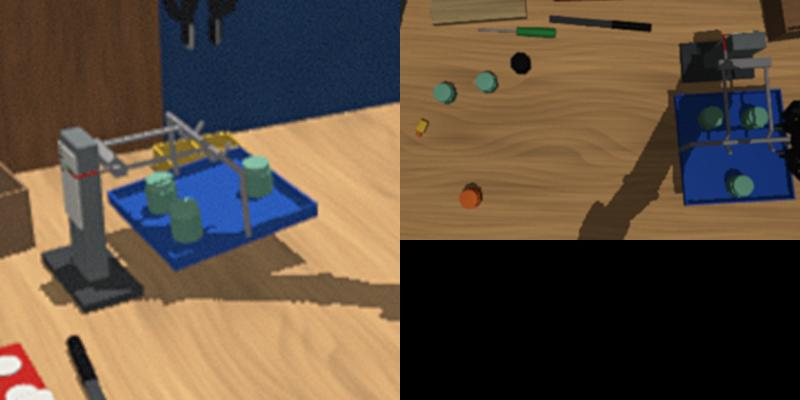

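The view shows the basket on both hooks with three upright housings, the two light ones on the bench and the bystanders in place. My stillness mask caught the blue wall instead of the basket, so I redo it on the basket after a short wait.

arm_command(steps=[[[0, 0, 0], [0, 0, 0], 3.5], [[0, 0, 0], [0, 0, 0], 3.5], [[0, 0, 0], [0, 0, 0], 3.5], [[0, 0, 0], [0, 0, 0], 3.5], [[0, 0, 0], [0, 0, 0], 3.5]])

```text
clock: 36.98
ee_pos: [0.4929, -0.3504, 0.3464]
eef_rot: [2.121, 2.305, 0.008]
contact_force: [0.6, -0.2, 0.1]
grip_width: 0.0347
```

```bash
sed -i 's/k\[:60\]=0/k[:125]=0/' st.py; python3 st.py
```

```text
time 38.175
[[ 224.97  154.85  179.    131.     93.     50.   1968.  ]
 [ 225.06  154.84  179.    131.     93.     50.   1970.  ]
 [ 225.08  154.83  179.    131.     93.     50.   1968.  ]
 [ 225.06  154.86  179.    131.     93.     50.   1971.  ]
 [ 225.    154.85  179.    131.     93.     50.   1969.  ]
 [ 225.02  154.86  179.    131.     93.     50.   1970.  ]]
range [ 0.20172878  0.08304925  0.          0.          0.          0.
 13.        ]
[185.26872247 171.69603524] 227 [0.62657094 0.24384611 0.034     ]
[148.28571429 181.02164502] 231 [0.59735691 0.34792017 0.034     ]
[422.48594378 202.62248996] 249 [ 0.5557933  -0.42548182  0.034     ]
[388.34883721 206.30232558] 43 [ 0.54301566 -0.33029088  0.034     ]
[408.62975779 262.4532872 ] 289 [ 0.38843036 -0.38694934  0.034     ]
```

The basket is still (under 0.2 px over 1.2 s), so I hand it in.

```bash
python3 -c "
from bench import ctrl; print(ctrl.finish_job())"
```

```text
the job is handed in; nothing more can be done
None
```

The job is handed in at about 38 s of the 72 s allowed. I don't have a verdict, since the hand-in call gives none.

- **Sorting:** I lifted all five housings. Three read about -2.4 to -2.8 N (heavy) and two about -0.2 to -0.4 N (light). The heavy ones stand in the basket, two on the far side of the bar and one on the near side. The light ones are upright back where they stood.
- **Hanging:** The filled basket weighed about 9.2 N in the gripper, as expected for 940 g. I lowered it onto both hooks in steps of 2–3 mm per row. The hooks sank about 29 mm, short of the 45 mm stop, and I opened the gripper only when almost no load was left on it.
- **Last checks:** The basket moved less than 0.2 px over 1.2 s, with the arm well clear above it. The final view shows all three housings upright in the basket and the screwdriver, file and connector where they were.

Four things went less smoothly:
- My first stillness check had picked up the blue wall instead of the basket, so I repeated it.
- I first turned the tool the wrong way for the bar and had to turn back.
- While seating the bar I felt sideways forces of -3 to +5 N, which disappeared once I released it.
- One wrist-camera estimate of the bar, taken while the arm was still settling, was about 6 mm off the top view. I used the top-view value, and it fitted.

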